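Check the timer's keys and hold its front plate over the screw posts

ROBOT

A 6-joint arm with a two-finger parallel gripper is mounted at the origin on the work surface. World frame = base frame: x ahead of the robot, y to its left, z up, the work surface at z = 0. Lengths are in m, angles in rad, forces in N, time in s.
With the tool pointing down it reaches from about 0.35 to 0.85 m from the base axis. Payload 8.1 kg.
Tool frame: the origin (TCP) lies at the very end of the fingers, on their centre line; the grasp point (between the pads) lies 19 mm behind it; x points along the fingers, y is the direction in which the jaws open and shut, and the axes are right-handed (so a half turn about x gives the same grasp; the last joint's range is limited). The gripper opens to 93 mm and grips with 3 to 60 N. Pads are 15 mm wide; open, the fingers measure 128 mm over their backs; the gripper's body (75 mm by 188 mm) begins 65 mm behind the grasp point.
Start: joints at [1.195, 0.13, 1.488, -0, 1.523, -0.085], TCP at [0.172, 0.575, 0.197] pointing down, gripper open.
Joint ranges: [-2.96, 2.96], [-0.89, 2.26], [0.02, 2.5], [-1.34, 4.48], [0, 2.73], [-2.66, 2.66]. Speed limits (rad/s): [2.39, 2.39, 2.79, 3.14, 3.14, 3.14].

INTERFACE

Orientations are given as a rotation vector (axis times angle).
In Python, from plant import * gives the robot as it stands. The module is installed in compiled form; this text tells all that it offers.
- The arm moves only by the tool apply_moves, never from a script. Its argument "series" is a list of rows, each an object with "jaw": the gripper's target within -1 to 1 (shut at 1, half-way at 0, fully open at -1); "linear": the shift along the tool's x, y, z normalised to -1 to 1, where 1 is 0.6 m, a list of three; "roll": the turn about the tool's x normalised to -1 to 1, where 1 is 30 degrees. A call has 1 to 20 rows; each row is the pose to reach, as a shift and turn from the pose measured when the call began, along the tool's axes at that moment; what a row does not reach only later rows make up. A row lasts 1/8 s, in which the tool goes at most 62.5 mm and 10.7 degrees, less where a joint would pass 70% of its speed; a pose out of reach is approached as far as the arm can. A call with a number of a shift or a turn outside -1 to 1 is refused whole. A call with a gripper value outside its range is refused whole. The fingers move at their own pace and stop on an object; "force" is the grip in N (left out, the last holds). Time passes only in rows, so rows that repeat a pose let the fingers close. It gives the time, the measured TCP pose, the force and the opening at its end, in the units of the state.
- read_state(): the state, without advancing time (a new reading comes with each control period).
- read_camera(name): name is "scene" or "top"; returns a dict with "pixels" (400x640x3 uint8, blue, green, red), "intrinsics" (3x3 intrinsics, pixels), "rvec" (rotation vector, rad) and "tvec" (3), from world to camera coordinates, as OpenCV has them. Camera axes: x right, y down, z forward; pixel columns grow to the right and rows downward; lengths in m; the calibration is good to about 2 mm. A picture is of the moment at which its call begins. There is no depth.
- close_job(): hands the job in, once; it reports no verdict.
The state is a dict: "t": time; "q": joint angles; "dq": joint speeds; "joint_torque": joint torques, N m; "tool_pos": TCP position; "orientation": TCP orientation; "force": force on the tool from outside, world axes, zero at the start; "wrist_torque": the same for the moment, N m; "opening": finger opening in m.
Only numpy, scipy, OpenCV 4.12 (cv2) and the standard library are available. Lean on these libraries where they do the work, as an engineer would, in place of code of your own. Each camera call takes 0.05 s, during which the arm holds its last target. There are 200 camera calls.

TASK

The open timer is about to be closed up: first check its three keys one at a time from left to right (with the display at the top of your view), pressing each one fully down and letting it come back up. Then pick up the loose front plate by its raised display hood and hold it level and still about a centimetre above the screw posts, the right way round, with each of its four screw holes centred over its threaded hole, touching nothing below, so that a colleague can sight through the holes before it is lowered. Finish while still holding it there, and leave the other things on the mat where they are.

Things in the scene. Friction and masses are not known exactly. Their poses are not given: they have to be found in the camera images.
- timer: Countdown timer in an open black case, 105 (x) x 150 (y) x 40 mm, on its back in a 142 x 190 x 6 mm plywood nest that stands fast on the 3 mm mat. Origin: centre of the nest's underside; z up, x from the row of keys to the display, y to the left along the row. Rim and tops of its four corner screw posts are 46 mm above the origin; only the three keys stand higher.
- front_plate: The timer's loose grey front plate, face up on the mat: 105 (x) x 150 (y) x 4 mm, 60 to 130 g, with a raised display hood, three 24 mm square key openings at x = -26, y = +34, 0, -34 mm and a 10 mm screw hole at each corner. Origin: centre of its underside; z up out of its face; fitted, its x and y point as the timer's do.
- hood_top (a point): Top centre of the plate's raised display hood, the part to grip (across its 36 mm): upright flat walls, 36 mm in the plate's x by 76 mm in y outside, clear lens inside. Plate frame x +20, y 0, z 18 mm; the hood stands 14 mm above the plate's face.
- hole_far_left (a point): Centre of the plate's far left 10 mm screw hole, at the plate's underside (plate frame x +41, y +64, z 0 mm); far = the hood side, left = +y.
- post_far_left (a point): Middle of the top of the timer's far left screw post (13 mm black post, brass insert with a 4 mm threaded hole), timer frame x +41, y +64, z 46 mm. The far left hole of the plate belongs over it.
- hole_far_right (a point): Centre of the plate's far right 10 mm screw hole, at the plate's underside (plate frame x +41, y -64, z 0 mm); far = the hood side, left = +y.
- post_far_right (a point): Middle of the top of the timer's far right screw post (13 mm black post, brass insert with a 4 mm threaded hole), timer frame x +41, y -64, z 46 mm. The far right hole of the plate belongs over it.
- hole_near_left (a point): Centre of the plate's near left 10 mm screw hole, at the plate's underside (plate frame x -41, y +64, z 0 mm); far = the hood side, left = +y.
- post_near_left (a point): Middle of the top of the timer's near left screw post (13 mm black post, brass insert with a 4 mm threaded hole), timer frame x -41, y +64, z 46 mm. The near left hole of the plate belongs over it.
- hole_near_right (a point): Centre of the plate's near right 10 mm screw hole, at the plate's underside (plate frame x -41, y -64, z 0 mm); far = the hood side, left = +y.
- post_near_right (a point): Middle of the top of the timer's near right screw post (13 mm black post, brass insert with a 4 mm threaded hole), timer frame x -41, y -64, z 46 mm. The near right hole of the plate belongs over it.
- key_left (a joint): The left-hand (+y) sprung key of the row: 0 = up, 0.005 m = fully down. The spring starts at about 1.1 N and takes 3.9 N fully down; the key comes back up by itself.
- key_left_top (a point): Centre of the top of the left-hand (+y) key cap, 18 mm square, grey; timer frame x -26, y +34 mm, 51.5 mm above the timer's origin (5.5 mm above the rim) when up. The neighbouring keys are 34 mm away, centre to centre.
- key_middle (a joint): The middle sprung key of the row: 0 = up, 0.005 m = fully down. The spring starts at about 1.1 N and takes 3.9 N fully down; the key comes back up by itself.
- key_middle_top (a point): Centre of the top of the middle key cap, 18 mm square, grey; timer frame x -26, y 0 mm, 51.5 mm above the timer's origin (5.5 mm above the rim) when up. The neighbouring keys are 34 mm away, centre to centre.
- key_right (a joint): The right-hand (-y) sprung key of the row: 0 = up, 0.005 m = fully down. The spring starts at about 1.1 N and takes 3.9 N fully down; the key comes back up by itself.
- key_right_top (a point): Centre of the top of the right-hand (-y) key cap, 18 mm square, grey; timer frame x -26, y -34 mm, 51.5 mm above the timer's origin (5.5 mm above the rim) when up. The neighbouring keys are 34 mm away, centre to centre.
- screw_dish: Bystander: round steel dish with screws, 72 mm across, 18 mm high, origin at the centre of its underside.
- screwdriver: Bystander: screwdriver lying on the mat, along its own x.
- clock_movement: Bystander: black clock movement, 56 x 56 x 16 mm with a brass spindle to 28 mm, origin at the centre of its underside.

How it is judged:
On the way, in this order (a step that is already met when the one before it is completed fails the run):
1. the left key is pressed fully down, the other two up (value of joint key_left above 0.0038 m and value of joint each of key_middle, key_right below 0.0012 m), for 0.04 s.
2. the middle key is pressed fully down, the other two up (value of joint key_middle above 0.0038 m and value of joint each of key_left, key_right below 0.0012 m), for 0.04 s.
3. the right key is pressed fully down, the other two up (value of joint key_right above 0.0038 m and value of joint each of key_left, key_middle below 0.0012 m), for 0.04 s.
4. with all keys back up, the fingers have lifted the plate off the mat (value of joint each of key_left, key_middle, key_right below 0.0012 m and height (world z) of front_plate above 0.03 m and contact force between the fingers and front_plate above 1 N), for 0.1 s.
At the end, for the whole second after the job is handed in: The fingers hold the plate still and level (within 4 degrees), right way round, each of its four screw holes within 3 mm horizontally of the threaded hole of its own post and 6 to 18 mm above it; the plate touches neither timer nor keys and all keys are up (contact force between the fingers and front_plate above 1 N and contact force between front_plate and timer below 0.1 N and angle between front_plate's own z axis and vertical below 0.07 rad and linear speed of front_plate below 0.02 m/s and angular speed of front_plate below 0.1 rad/s and value of joint each of key_left, key_middle, key_right below 0.0012 m and contact force between front_plate and key_left below 0.1 N and contact force between front_plate and key_middle below 0.1 N and contact force between front_plate and key_right below 0.1 N and horizontal distance between hole_far_left and post_far_left below 0.003 m and z of hole_far_left in the frame of post_far_left between 0.006 and 0.018 m and horizontal distance between hole_far_right and post_far_right below 0.003 m and z of hole_far_right in the frame of post_far_right between 0.006 and 0.018 m and horizontal distance between hole_near_left and post_near_left below 0.003 m and z of hole_near_left in the frame of post_near_left between 0.006 and 0.018 m and horizontal distance between hole_near_right and post_near_right below 0.003 m and z of hole_near_right in the frame of post_near_right between 0.006 and 0.018 m); the arm keeps its last pose, push and grip.
It fails at once if two keys are pressed at once (value of joint each of key_left, key_middle above 0.0025 m or value of joint each of key_middle, key_right above 0.0025 m or value of joint each of key_left, key_right above 0.0025 m).
It fails at once if a bystander is moved by more than 30 mm (distance of any of screw_dish, screwdriver, clock_movement from where it was at the start of the episode above 0.03 m).
It also fails if it takes over 51 s, if anything falls off the work surface, if the arm or the gripper's body presses on something with over 40 N, if the wrist force passes 120 N, or if a joint passes its speed limit or range.

## Working session

There is one attempt and no reset: what is moved stays moved. The work goes in short steps, Python scripts to look and compute and a tool call to move; the robot and the scene stay as the last step left them, time stands still between calls to the robot, and variables do not carry over. Pictures are saved under pics/ and viewed, about 8 in all and at most 12, crops included, and the job is handed in when it is done.

Besides the shell and the picture viewer there is one more tool, called after ">>>" by a JSON object that holds its "name" and its "arguments", one argument or row to a line. apply_moves: Moves the arm, as the interface text tells. Its arguments: {"type":"object","properties":{"series":{"type":"array"},"force":{"type":"number"}},"required":["series"]}

```bash
mkdir -p pics
cat > h.py <<'E'
import numpy as np, cv2
from plant import *
def cam(name,fn=None):
    c=read_camera(name); p=np.array(c["pixels"],dtype=np.uint8)
    if fn: cv2.imwrite("pics/"+fn,p)
    return p,np.array(c["intrinsics"],float),cv2.Rodrigues(np.array(c["rvec"],float))[0],np.array(c["tvec"],float).ravel()
def ray(c,uv,z):
    _,K,R,t=c; d=R.T@np.linalg.inv(K)@np.array([uv[0],uv[1],1.]); o=-R.T@t
    return o+d*(z-o[2])/d[2]
def proj(c,X):
    _,K,R,t=c; q=K@(R@np.array(X,float)+t); return q[:2]/q[2]
E
python3 - <<'E'
from h import *
for n in("top","scene"):
    c=cam(n,n+"0.png"); print(n,c[1].round(1).tolist(),(-c[2].T@c[3]).round(3))
s=read_state(); print(s)
E
```

```text
top [[394.6, 0.0, 313.9], [0.0, 394.6, 204.5], [0.0, 0.0, 1.0]] [0.527 0.01  0.973]
scene [[420.7, 0.0, 316.5], [0.0, 420.7, 199.9], [0.0, 0.0, 1.0]] [1.124 0.307 0.762]
{'t': 0.1, 'q': array([ 1.19459438e+00,  1.31070592e-01,  1.48915300e+00,  5.50819472e-06,
        1.52299996e+00, -8.53812956e-02]), 'dq': array([ 0.00086462, -0.00190509, -0.00287575,  0.00053831,  0.00150113,
       -0.00159101]), 'joint_torque': array([ 1.03979790e-03, -5.61347687e+01, -4.93088830e+01,  7.68804015e-02,
        2.93468556e-02, -5.09741130e-05]), 'tool_pos': array([0.17180989, 0.57431193, 0.19621091]), 'orientation': array([ 0.22702693,  1.55909503, -0.22952619]), 'force': array([-1.50224519,  0.11165022, -0.89440635]), 'wrist_torque': array([ 0.005348  , -0.01041318, -0.01838969]), 'opening': 0.09307819489762643}
```

View pics/top0.png

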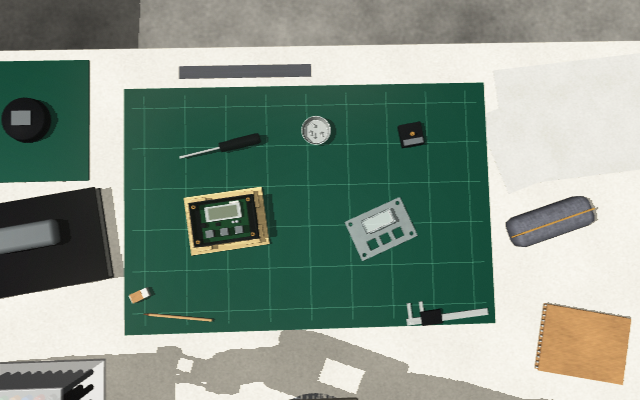

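View pics/scene0.png

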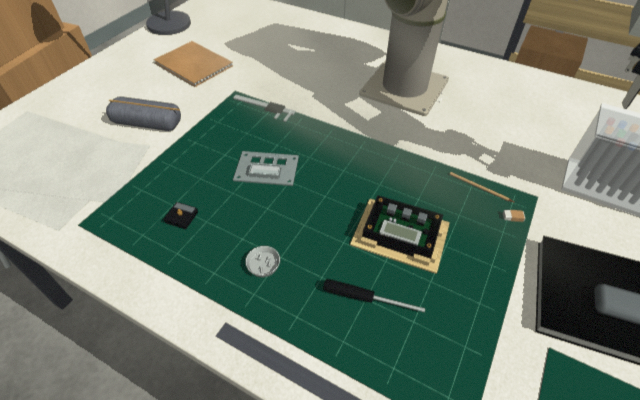

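The top view has the timer near (227,221) and the plate near (381,229), both with the display or hood on the far side. In the scene view they are at (402,232) and (266,168). I'll segment the key features and view enlarged crops.

```bash
cat > m.py <<'E'
from h import *
def cents(mask,amin,amax):
    n,l,st,ce=cv2.connectedComponentsWithStats(mask.astype(np.uint8))
    return [(ce[i].round(2).tolist(),int(st[i,4])) for i in range(1,n) if amin<=st[i,4]<=amax]
E
python3 - <<'E'
from m import *
T=cv2.imread("pics/top0.png");S=cv2.imread("pics/scene0.png")
a=cv2.resize(T[180:262,180:274],None,fx=4,fy=4,interpolation=0)
b=cv2.resize(T[190:272,335:429],None,fx=4,fy=4,interpolation=0)
c=cv2.resize(S[190:272,350:450],None,fx=4,fy=4,interpolation=0)
d=cv2.resize(S[130:212,215:309],None,fx=4,fy=4,interpolation=0)
w=np.zeros((600,800,3),np.uint8)
w[:328-28,:376]=a[:300] ; w[:300,400:776]=b[:300]; w[300:,:400]=c[:300]; w[300:,400:776]=d[:300]
cv2.imwrite("pics/crops.png",w)
for nm,I,r in(("T",T,(180,262,180,274)),("S",S,(190,275,348,452))):
    h=cv2.cvtColor(I,cv2.COLOR_BGR2HSV).astype(int)
    m=np.zeros(I.shape[:2],bool); m[r[0]:r[1],r[2]:r[3]]=1
    o=m&(h[...,0]>=8)&(h[...,0]<=28)&(h[...,1]>90)&(h[...,2]>50)
    print(nm,"brass",cents(o,2,40))
    g=m&(h[...,1]<45)&(h[...,2]>70)&(h[...,2]<190)
    print(nm,"grey",cents(g,15,300))
E
```

```text
T brass [([247.5, 198.71], 14), ([192.8, 206.67], 15), ([252.4, 233.6], 15), ([197.28, 241.56], 18)]
T grey [([239.7, 208.78], 23), ([205.07, 214.0], 15), ([238.29, 229.34], 59), ([223.68, 231.45], 60), ([209.14, 233.5], 58)]
S brass [([380.12, 199.59], 17), ([436.89, 216.28], 18), ([369.05, 226.19], 21), ([429.0, 245.0], 21)]
S grey [([391.8, 207.33], 60), ([406.85, 211.67], 60), ([422.24, 216.26], 58)]
```

View pics/crops.png

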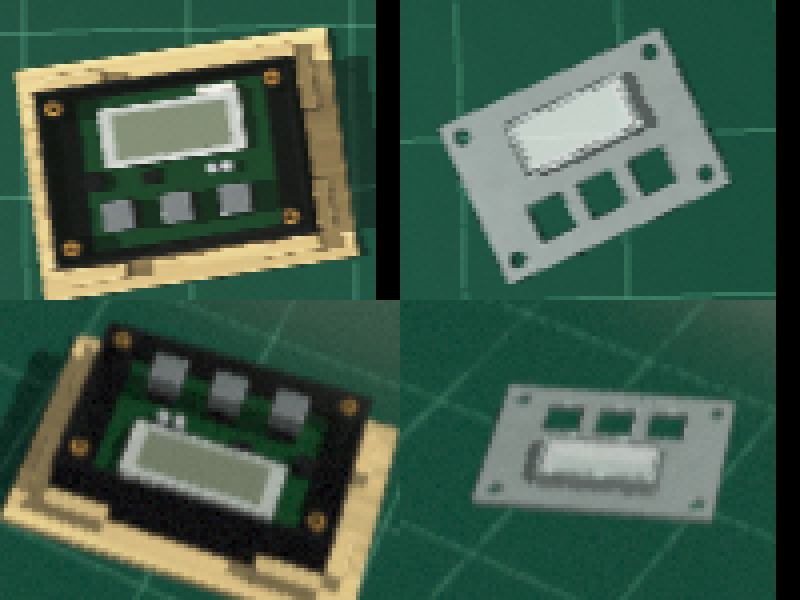

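The crops show brass inserts at all four posts in both views, three grey caps, and the plate with its hood on the far side, yawed more than the timer. Next I'll fit both poses by rigid fits to the insert and hole points.

```bash
cat >> m.py <<'E'
def fit2(model,pts):
    M=np.array(model,float);P=np.array(pts)[:,:2]; mc,pc=M.mean(0),P.mean(0)
    a=(M-mc);b=(P-pc); th=np.arctan2((a[:,0]*b[:,1]-a[:,1]*b[:,0]).sum(),(a*b).sum())
    R=np.array([[np.cos(th),-np.sin(th)],[np.sin(th),np.cos(th)]]); t=pc-R@mc
    res=P-(M@R.T+t); return t,th,R,np.linalg.norm(res,axis=1)*1e3
FL,FR,NL,NR=(.041,.064),(.041,-.064),(-.041,.064),(-.041,-.064)
def tri(cs,uvs):
    A=[];B=[]
    for (_,K,R,t),uv in zip(cs,uvs):
        d=R.T@np.linalg.inv(K)@np.array([*uv,1.]);d/=np.linalg.norm(d);o=-R.T@t
        Q=np.eye(3)-np.outer(d,d);A.append(Q);B.append(Q@o)
    return np.linalg.solve(sum(A),sum(B))
E
python3 - <<'E'
from m import *
ct=cam("top");cs=cam("scene")
bt=[(192.8,206.67),(247.5,198.71),(197.28,241.56),(252.4,233.6)]  # FL FR NL NR
bs=[(429.,245.),(369.05,226.19),(436.89,216.28),(380.12,199.59)]
mod=[FL,FR,NL,NR]
for c,b in((ct,bt),(cs,bs)):
    t,th,R,r=fit2(mod,[ray(c,u,.049) for u in b]); print("timer",t.round(4),np.degrees(th).round(2),r.round(2))
X=[tri((ct,cs),u) for u in zip(bt,bs)]; print("z",[x[2].round(4) for x in X]); t,th,R,r=fit2(mod,X);print("tri",t.round(4),np.degrees(th).round(2),r.round(2))
for c,r in((ct,(190,272,335,429)),(cs,(130,212,215,309))):
    I=c[0]; h=cv2.cvtColor(I,cv2.COLOR_BGR2HSV).astype(int)
    g=np.zeros(I.shape[:2],np.uint8); g[r[0]:r[1],r[2]:r[3]]=((h[...,1]<70)&(h[...,2]>70))[r[0]:r[1],r[2]:r[3]]
    co=max(cv2.findContours(g,0,1)[0],key=cv2.contourArea); f=np.zeros_like(g); cv2.drawContours(f,[co],-1,1,-1)
    print("rect",[ray(c,p,.007)[:2].round(4).tolist() for p in cv2.boxPoints(cv2.minAreaRect(co))] if c is ct else "")
    for p,a in cents((f>0)&(h[...,1]>=70),4,200): print(p,a,ray(c,p,.006)[:2].round(4))
E
```

```text
timer [0.5423 0.2015] 6.83 [0.12 0.18 0.32 0.31]
timer [0.5428 0.2003] 6.91 [0.41 0.52 0.16 0.33]
z [np.float64(0.0491), np.float64(0.0495), np.float64(0.0492), np.float64(0.0484)]
tri [0.5425 0.2009] 6.85 [0.26 0.28 0.2  0.18]
rect [[0.5313, -0.0854], [0.5908, -0.2248], [0.4935, -0.2657], [0.4349, -0.1265]]
[397.11, 202.67] 9 [ 0.575  -0.2187]
[350.0, 224.0] 9 [ 0.5255 -0.1006]
[397.6, 232.4] 87 [ 0.5018 -0.2172]
[411.0, 232.8] 10 [ 0.5    -0.2503]
[385.06, 237.98] 89 [ 0.489  -0.1858]
[372.51, 243.81] 88 [ 0.4756 -0.1544]
[364.0, 254.5] 10 [ 0.4501 -0.1326]
rect 
[255.17, 159.21] 42 [ 0.5025 -0.2182]
[268.17, 160.33] 42 [ 0.4896 -0.1863]
[281.0, 161.44] 41 [ 0.477 -0.155]
```

```bash
cat >> m.py <<'E'
from scipy.spatial.transform import Rotation as Ro
TC=np.array([.5425,.2009]);TY=np.radians(6.85)
def tw(x,y): c,s=np.cos(TY),np.sin(TY); return TC+[c*x-s*y,s*x+c*y]
def plan(goals,yaw=None):
    s=read_state();R=Ro.from_rotvec(s["orientation"]).as_matrix();p=s["tool_pos"]
    y=np.degrees(np.arctan2(R[1,1],R[0,1])); print("t",round(s["t"],2),"p",p.round(4),"yawY",y.round(2),"x",R[:,0].round(4),"F",np.round(s["force"],2),"op",round(s["opening"],4),"q6",round(s["q"][5],3))
    if yaw is not None:
        d=(yaw-y+90)%180-90; print("dyaw",d.round(2),"roll",(-d/30).round(4))
    for g in goals: print(np.round(g,4),"lin",(R.T@(np.array(g)-p)/.6).round(4))
E
python3 - <<'E'
from m import *
plan([[*tw(-.026,y),z] for y in(.034,0,-.034) for z in(.08,.0495)],6.85)
E
```

```text
t 0.2 p [0.1719 0.5745 0.1965] yawY 73.34 x [-4.0e-04 -1.1e-03 -1.0e+00] F [ 0.83 -0.21  0.05] op 0.093 q6 -0.085
dyaw -66.49 roll 2.2163
[0.5126 0.2316 0.08  ] lin [ 0.1945 -0.3845  0.7079]
[0.5126 0.2316 0.0495] lin [ 0.2453 -0.3844  0.708 ]
[0.5167 0.1978 0.08  ] lin [ 0.1946 -0.4364  0.7306]
[0.5167 0.1978 0.0495] lin [ 0.2454 -0.4364  0.7306]
[0.5207 0.164  0.08  ] lin [ 0.1946 -0.4884  0.7532]
[0.5207 0.164  0.0495] lin [ 0.2455 -0.4883  0.7532]
```

>>> {"name": "apply_moves", "arguments": {
  "series": [
    {"jaw":1,"linear":[0.0,-0.05,0.09],"roll":0.3},
    {"jaw":1,"linear":[0.0,-0.1,0.18],"roll":0.6},
    {"jaw":1,"linear":[0.0,-0.15,0.27],"roll":0.9},
    {"jaw":1,"linear":[0.0,-0.2,0.36],"roll":1},
    {"jaw":1,"linear":[0.03,-0.25,0.45],"roll":1},
    {"jaw":1,"linear":[0.06,-0.3,0.54],"roll":1},
    {"jaw":1,"linear":[0.09,-0.35,0.63],"roll":1},
    {"jaw":1,"linear":[0.12,-0.3845,0.708],"roll":1},
    {"jaw":1,"linear":[0.12,-0.3845,0.708],"roll":1},
    {"jaw":1,"linear":[0.12,-0.3845,0.708],"roll":1}
  ]
}}

```text
t: 1.45
tool_pos: [0.5123, 0.2316, 0.1245]
orientation: [0.636, 1.476, -0.638]
force: [-0.3, 0.5, -0.4]
opening: 0.0012
```

>>> {"name": "apply_moves", "arguments": {
  "series": [
    {"jaw":1,"linear":[0,0,0],"roll":0.33},
    {"jaw":1,"linear":[0,0,0],"roll":0.66},
    {"jaw":1,"linear":[0,0,0],"roll":1},
    {"jaw":1,"linear":[0,0,0],"roll":1},
    {"jaw":1,"linear":[0,0,0],"roll":1}
  ]
}}

```text
t: 2.08
tool_pos: [0.512, 0.2325, 0.125]
orientation: [1.032, 1.312, -1.033]
force: [0.1, 0.2, -0.2]
opening: 0.0007
```

Run:
```python
from m import *
plan([[*tw(-.026,.034),z] for z in(.07,.0495)],6.85)
```

```text
t 2.08 p [0.512  0.2325 0.125 ] yawY 13.6 x [-7.e-04 -6.e-04 -1.e+00] F [ 0.06  0.22 -0.2 ] op 0.0007 q6 0.098
dyaw -6.75 roll 0.2249
[0.5126 0.2316 0.07  ] lin [0.0917 0.0007 0.0017]
[0.5126 0.2316 0.0495] lin [0.1259 0.0007 0.0017]
```

Fingers are shut. I'll turn and descend to z=0.06 to check the pose before pressing.

>>> {"name": "apply_moves", "arguments": {
  "series": [
    {"jaw":1,"linear":[0.04,0.0007,0.0017],"roll":0.225},
    {"jaw":1,"linear":[0.09,0.0007,0.0017],"roll":0.225},
    {"jaw":1,"linear":[0.107,0.0007,0.0017],"roll":0.225},
    {"jaw":1,"linear":[0.107,0.0007,0.0017],"roll":0.225}
  ]
}}

```text
t: 2.58
tool_pos: [0.512, 0.2315, 0.0604]
orientation: [1.118, 1.265, -1.121]
force: [0.6, 0.5, -0.3]
opening: 0.0003
```

Run:
```python
from m import *
c=cam("scene","k1.png"); cv2.imwrite("pics/k1c.png",cv2.resize(c[0][120:270,330:480],None,fx=4,fy=4))
plan([[*tw(-.026,y),z] for y in(.034,0,-.034) for z in(.065,.0495)],6.85)
```

```text
t 2.62 p [0.5129 0.2318 0.0615] yawY 6.92 x [-3.e-04 -4.e-04 -1.e+00] F [ 0.71 -0.29  0.73] op 0.0002 q6 0.213
dyaw -0.07 roll 0.0023
[0.5126 0.2316 0.065 ] lin [-0.0059 -0.0004  0.0003]
[0.5126 0.2316 0.0495] lin [ 0.02   -0.0004  0.0003]
[0.5167 0.1978 0.065 ] lin [-0.0059 -0.0005  0.057 ]
[0.5167 0.1978 0.0495] lin [ 0.02   -0.0005  0.057 ]
[0.5207 0.164  0.065 ] lin [-0.0058 -0.0006  0.1137]
[0.5207 0.164  0.0495] lin [ 0.02   -0.0005  0.1137]
```

View pics/k1c.png

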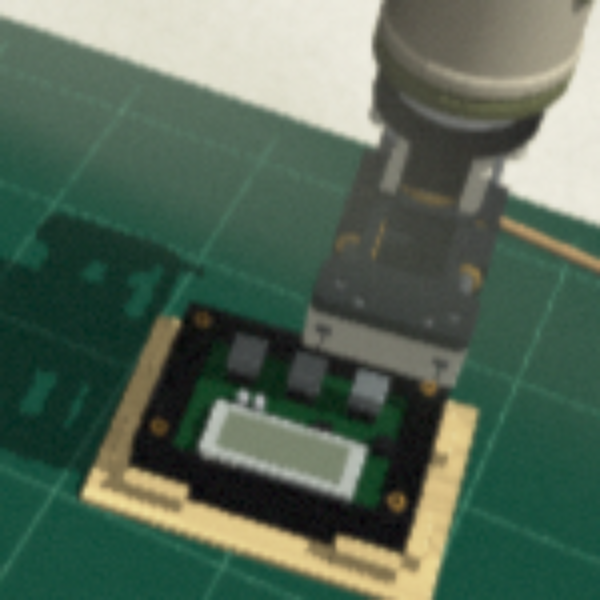

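Run:
```python
from m import *
c=cam("scene"); u=np.array([np.cos(TY),np.sin(TY)])
T=lambda X:((proj(c,X)-[330,120])*4).round(0)
p=tw(-.026,.034)
print("tip",T([*p,.0615]),"front tip",T([*(p+.0175*u),.0615]),"pad back z.1",T([*(p+.0175*u),.1]),"body front bottom",T([*(p+.094*u),.1455]),"keytop",T([*p,.0545]), "key L,M,R",[T([*tw(-.026,y),.0545]) for y in(.034,0,-.034)])
```

```text
tip [372. 374.] front tip [365. 398.] pad back z.1 [379. 351.] body front bottom [362. 405.] keytop [370. 382.] key L,M,R [array([370., 382.]), array([308., 364.]), array([248., 346.])]
```

Run:
```python
from m import *
a=cv2.imread("pics/scene0.png");b=cv2.imread("pics/k1.png");c=cam("top")
f=lambda I:cv2.resize(I[195:235,395:450],None,fx=7,fy=7,interpolation=0)
t=cv2.resize(c[0][150:290,150:290],None,fx=2.2,fy=2.2,interpolation=0)
w=np.zeros((600,790,3),np.uint8);w[:280,:385]=f(a);w[:280,400:785]=f(b);w[285:285+308,:308]=t
cv2.imwrite("pics/cmp.png",w)
```

```text
(no output)
```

View pics/cmp.png

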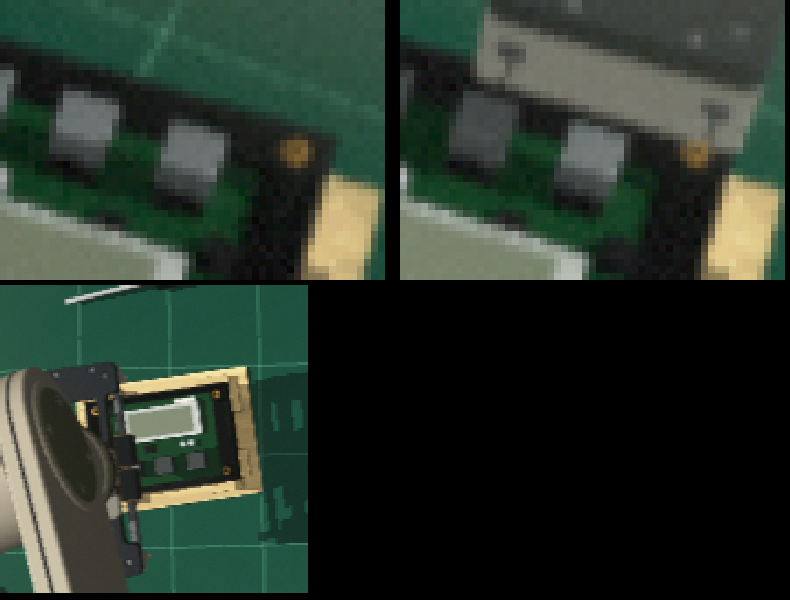

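Run:
```python
from m import *
s=read_state();R=Ro.from_rotvec(s["orientation"]).as_matrix();p=s["tool_pos"]
print(s["t"],p)
ct=cam("top","k1t.png");cs=cam("scene")
for n,c,o,k,of in(("top",ct,(150,150),2.2,(0,285)),("scene",cs,(330,120),4,(0,0))):
  for z in(.084,.11):
    for a in(-.094,.094):
      for b in(-.0375,.0375):
        print(n,z,a,b,((proj(c,p+R@[-z,a,b])-o)*k+of).round(0),end=" ")
    print()
  print("tip",[((proj(c,p+R@[0,a,b])-o)*k+of).round(0).tolist() for a in(-.0175,.0175) for b in(-.0075,.0075)])
I=np.zeros((600,800,3),np.uint8)
I[:,:400]=cv2.resize(ct[0][170:290,180:260],(400,600),interpolation=0); I[:,400:]=cv2.resize(cs[0][150:240,390:450],(400,600),interpolation=0)
cv2.imwrite("pics/k1d.png",I)
```

```text
2.725 [0.51364341 0.23200025 0.06233613]
top 0.084 -0.094 -0.0375 [ 79. 575.] top 0.084 -0.094 0.0375 [159. 563.] top 0.084 0.094 -0.0375 [ 54. 377.] top 0.084 0.094 0.0375 [132. 365.] 
top 0.11 -0.094 -0.0375 [ 71. 579.] top 0.11 -0.094 0.0375 [153. 566.] top 0.11 0.094 -0.0375 [ 44. 374.] top 0.11 0.094 0.0375 [126. 363.] 
tip [[123.0, 485.0], [137.0, 483.0], [118.0, 452.0], [133.0, 450.0]]
scene 0.084 -0.094 -0.0375 [514. 167.] scene 0.084 -0.094 0.0375 [373. 130.] scene 0.084 0.094 -0.0375 [444. 430.] scene 0.084 0.094 0.0375 [284. 382.] 
scene 0.11 -0.094 -0.0375 [526. 130.] scene 0.11 -0.094 0.0375 [382.  94.] scene 0.11 0.094 -0.0375 [457. 394.] scene 0.11 0.094 0.0375 [293. 346.] 
tip [[394.0, 356.0], [366.0, 348.0], [380.0, 403.0], [352.0, 394.0]]
```

View pics/k1d.png

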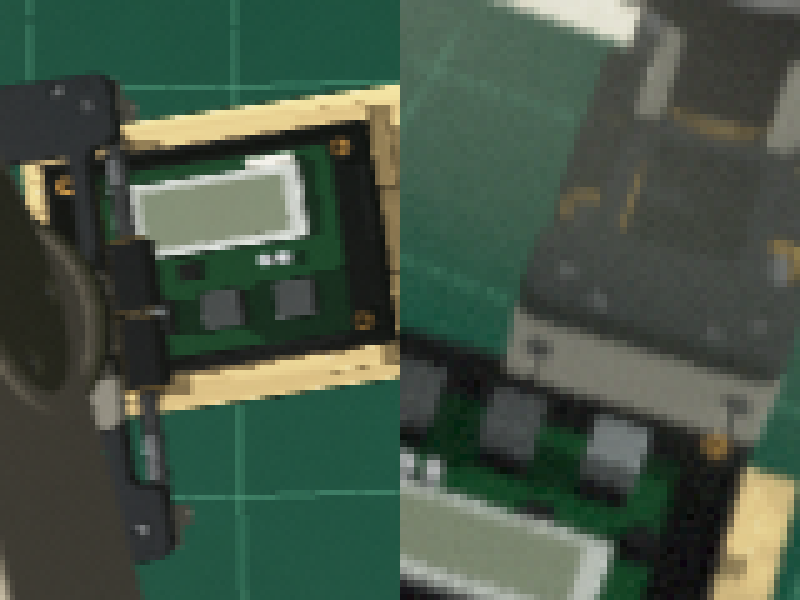

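Run:
```python
from m import *
a=cv2.imread("pics/scene0.png",0).astype(int);b=cv2.imread("pics/k1.png",0).astype(int)
print(a[208:228,414:432]);print(b[208:228,414:432])
```

```text
[[ 26  23  22  27  27  31  36  44  49  50  57  60  61  63  63  59  64  62]
 [ 24  25  21  25  26  25  30  31  32  33  43  44  44  48  55  61  61  62]
 [ 22  21  24  25  23  27  25  23  27  30  30  30  36  39  45  44  51  56]
 [ 23  21  24  22  25  31  36  31  28  27  20  25  32  31  32  31  36  42]
 [ 22  22  21  26  25  54  68  63  45  39  31  23  25  26  27  28  30  32]
 [ 19  24  19  20  31  87  96  96  91  91  73  48  40  31  28  29  29  32]
 [ 34  40  27  29  45 102 110 108 107 110 102  94  90  54  21  27  27  28]
 [ 44  44  43  43  61 106 110 111 112 110 109 112 108  59  29  28  29  26]
 [ 44  41  46  56  88 107 110 110 113 109 111 113 114  50  23  27  22  27]
 [ 34  43  44  56 104 109 111 110 111 112 114 111 104  44  20  19  26  30]
 [ 32  31  37  50  85  90 100 109 112 110 114 109  79  39  28  19  21  18]
 [ 31  33  34  55  65  67  81  88  91  98 112 121  58  35  31  31  29  24]
 [ 29  31  36  57  56  62  65  65  65  80  90  96  47  32  31  30  34  24]
 [ 29  27  22  38  45  54  65  62  62  66  67  63  45  38  32  29  29  29]
 [ 25  29  26  24  26  33  45  46  50  61  69  60 
[... 1201 characters left out ...]
 82  39  27  24  23  22]
 [ 28  29  32  58  71  73  83  92  96 106 120 130  66  37  36  33  32  23]
 [ 29  32  37  59  62  66  69  71  76  87 100 104  50  28  30  32  37  28]
 [ 34  28  35  41  46  55  71  67  70  73  74  70  49  47  34  31  32  31]
 [ 28  27  33  23  34  38  51  47  58  69  73  66  53  50  47  42  31  24]
 [ 31  28  31  18  19  25  21  27  40  49  58  57  53  54  46  47  29  18]
 [ 41  37  33  19  27  24  18  13  27  30  52  50  48  49  48  44  31  16]
 [ 49  50  50  36  42  34  31  24  26  33  48  49  53  53  49  38  31  17]
 [ 50  51  55  49  45  45  47  39  35  46  49  52  49  52  50  37  26  20]
 [ 53  49  48  48  49  54  47  47  45  50  49  46  51  49  42  31  18  22]]
```

The key is fully visible, although I expected the fingertips to cover it. I'll raise the arm and open the jaws to see where the fingers really are.

>>> {"name": "apply_moves", "arguments": {
  "series": [
    {"jaw":1,"linear":[-0.06,0,0],"roll":0},
    {"jaw":-1,"linear":[-0.06,0,0],"roll":0},
    {"jaw":-1,"linear":[-0.06,0,0],"roll":0},
    {"jaw":-1,"linear":[-0.06,0,0],"roll":0},
    {"jaw":-1,"linear":[-0.06,0,0],"roll":0},
    {"jaw":-1,"linear":[-0.06,0,0],"roll":0}
  ]
}}

```text
t: 3.58
tool_pos: [0.5132, 0.2318, 0.0976]
orientation: [1.12, 1.263, -1.12]
force: [-0.6, 0.4, -0.0]
opening: 0.0458
```

Run:
```python
from m import *
s=read_state();R=Ro.from_rotvec(s["orientation"]).as_matrix();p=s["tool_pos"];print(p,s["opening"])
cs=cam("scene","o1.png");ct=cam("top")
def box(c,x0,x1,y0,y1,w,col,I):
    P=np.array([proj(c,p+R@[x,y,z])*4 for x in(x0,x1) for y in(y0,y1) for z in(-w,w)]).round().astype(int)
    for i in range(8):
        for j in(1,2,4):
            if not i&j: cv2.line(I,tuple(map(int,P[i])),tuple(map(int,P[i|j])),col,1)
I=cv2.resize(cs[0],None,fx=4,fy=4)
h=s["opening"]/2
for sg in(1,-1): box(cs,0,-.06,sg*h,sg*(h+.0175),.0075,(0,0,255),I)
box(cs,-.084,-.12,-.094,.094,.0375,(0,255,255),I)
cv2.imwrite("pics/o1c.png",I[400:1000,1250:2000])
```

```text
[0.51318495 0.23178998 0.09763798] 0.04583922745177126
```

View pics/o1c.png

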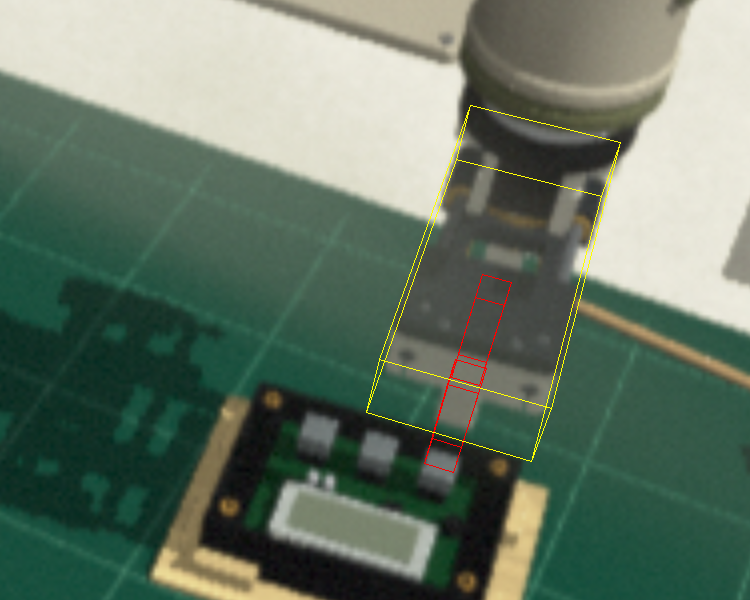

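Run:
```python
from m import *
s=read_state();R=Ro.from_rotvec(s["orientation"]).as_matrix();p=s["tool_pos"];print(p,s["opening"],s["q"])
ct=cam("top","o1t.png")
k=6
I=cv2.resize(ct[0],None,fx=k,fy=k)
def box(c,x0,x1,y0,y1,w,col,I):
    P=np.array([proj(c,p+R@[x,y,z])*k for x in(x0,x1) for y in(y0,y1) for z in(-w,w)]).round().astype(int)
    for i in range(8):
        for j in(1,2,4):
            if not i&j: cv2.line(I,tuple(map(int,P[i])),tuple(map(int,P[i|j])),col,1)
h=s["opening"]/2
for sg in(1,-1): box(ct,0,-.06,sg*h,sg*(h+.0175),.0075,(0,0,255),I)
box(ct,-.084,-.12,-.094,.094,.0375,(0,255,255),I)
box(ct,-.112,-.148,-.094,.094,.0375,(255,0,255),I)
cv2.imwrite("pics/o1tc.png",I[1080:1680,950:1550])
```

```text
[0.51336945 0.23180368 0.09788348] 0.05357952007178163 [ 3.33366495e-01  9.96159510e-02  1.70573686e+00 -3.75990563e-04
  1.33543472e+00  2.13564752e-01]
```

View pics/o1tc.png

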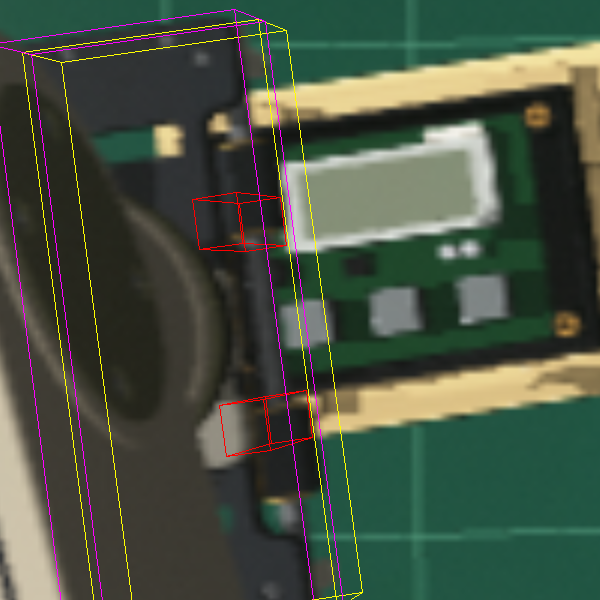

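>>> {"name": "apply_moves", "arguments": {
  "series": [
    {"jaw":1,"linear":[0,0,0],"roll":0},
    {"jaw":1,"linear":[0,0,0],"roll":0},
    {"jaw":1,"linear":[0,0,0],"roll":0},
    {"jaw":1,"linear":[0,0,0],"roll":0},
    {"jaw":1,"linear":[0,0,0],"roll":0},
    {"jaw":1,"linear":[0.03,0,0],"roll":0},
    {"jaw":1,"linear":[0.06,0,0],"roll":0},
    {"jaw":1,"linear":[0.074,0,0],"roll":0},
    {"jaw":1,"linear":[0.074,0,0],"roll":0}
  ]
}}

```text
t: 4.85
tool_pos: [0.5124, 0.2315, 0.052]
orientation: [1.119, 1.264, -1.122]
force: [0.2, 0.2, -0.7]
opening: 0.0004
```

>>> {"name": "apply_moves", "arguments": {
  "series": [
    {"jaw":1,"linear":[0.003,0,0],"roll":0},
    {"jaw":1,"linear":[0.006,0,0],"roll":0},
    {"jaw":1,"linear":[0.006,0,0],"roll":0}
  ]
}}

```text
t: 5.22
tool_pos: [0.5125, 0.2315, 0.0486]
orientation: [1.119, 1.264, -1.122]
force: [-0.5, -0.8, -0.2]
opening: 0.0006
```

Run:
```python
from m import *
plan([[*tw(-.026,.034),.0495]],6.85)
```

```text
t 5.22 p [0.5125 0.2315 0.0486] yawY 6.87 x [-1.2e-03 -7.0e-04 -1.0e+00] F [-0.46 -0.81 -0.18] op 0.0006 q6 0.214
dyaw -0.02 roll 0.0007
[0.5126 0.2316 0.0495] lin [-0.0015  0.0002  0.    ]
```

No contact at a reading of z=0.0486, which agrees with the pictures: the real fingertip is not where the reading puts it. I'll lift and turn sideways to measure the fingertip.

>>> {"name": "apply_moves", "arguments": {
  "series": [
    {"jaw":1,"linear":[-0.08,0,0],"roll":0},
    {"jaw":1,"linear":[-0.1,0,0],"roll":-0.35},
    {"jaw":1,"linear":[-0.1,0,0],"roll":-0.7},
    {"jaw":1,"linear":[-0.1,0,0],"roll":-1},
    {"jaw":1,"linear":[-0.1,0,0],"roll":-1}
  ]
}}

```text
t: 5.85
tool_pos: [0.5128, 0.2317, 0.109]
orientation: [0.724, 1.447, -0.725]
force: [-0.1, -0.4, 0.1]
opening: 0.0004
```

>>> {"name": "apply_moves", "arguments": {
  "series": [
    {"jaw":1,"linear":[0,0,0],"roll":-0.35},
    {"jaw":1,"linear":[0,0,0],"roll":-0.7},
    {"jaw":1,"linear":[0,0,0],"roll":-1},
    {"jaw":1,"linear":[0,0,0],"roll":-1},
    {"jaw":1,"linear":[0,0,0],"roll":-1}
  ]
}}

```text
t: 6.48
tool_pos: [0.5128, 0.2317, 0.109]
orientation: [0.321, 1.547, -0.322]
force: [0.8, -0.9, 0.4]
opening: 0.0002
```

Run:
```python
from m import *
s=read_state();R=Ro.from_rotvec(s["orientation"]).as_matrix();p=s["tool_pos"];print(p,s["orientation"])
k=6;w=[]
for n,o in(("scene",(375,130)),("top",(165,180))):
    c=cam(n,"r_"+n+".png"); I=cv2.resize(c[0],None,fx=k,fy=k)
    for d in range(0,61,10):
        q=proj(c,p+R@[-d/1e3,0,0])*k+k/2; cv2.circle(I,tuple(map(int,q)),3,(0,0,255),-1); print(n,d,(q-k*np.array(o)).round(0))
    w.append(I[o[1]*k:o[1]*k+600,o[0]*k:o[0]*k+395])
cv2.imwrite("pics/r.png",np.hstack(w))
```

```text
[0.51276695 0.23166864 0.10898995] [ 0.32116493  1.54725331 -0.32204228]
scene 0 [318. 417.]
scene 10 [324. 398.]
scene 20 [330. 378.]
scene 30 [336. 358.]
scene 40 [343. 338.]
scene 50 [349. 317.]
scene 60 [355. 296.]
top 0 [231. 325.]
top 10 [224. 326.]
top 20 [217. 327.]
top 30 [209. 327.]
top 40 [201. 328.]
top 50 [193. 329.]
top 60 [185. 329.]
```

View pics/r.png

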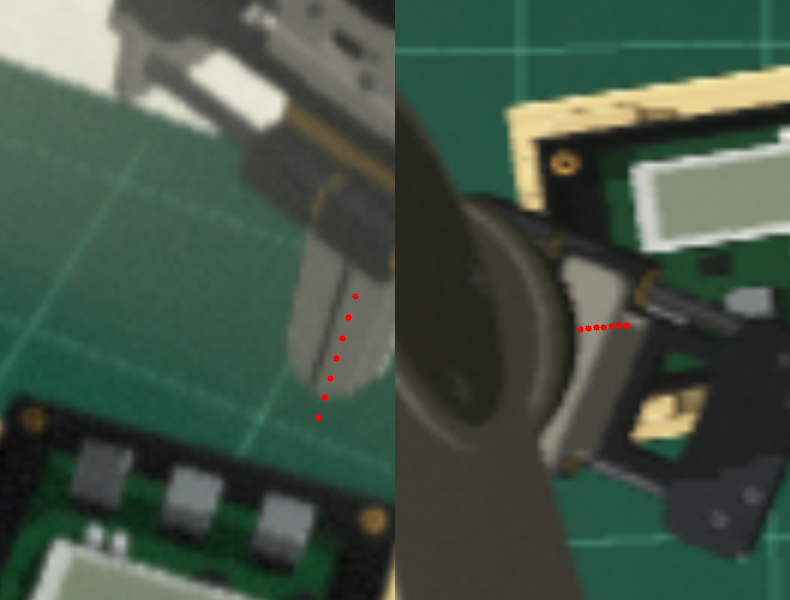

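The finger line is about where it should be sideways, but the tip in the picture ends at row ~385 rather than ~430 of this crop. That puts the real tip roughly 20–25 mm above the reading. I'll turn back and find the exact offset by feeling for the key.

>>> {"name": "apply_moves", "arguments": {
  "series": [
    {"jaw":1,"linear":[0,0,0],"roll":0.35},
    {"jaw":1,"linear":[0,0,0],"roll":0.7},
    {"jaw":1,"linear":[0,0,0],"roll":1},
    {"jaw":1,"linear":[0,0,0],"roll":1}
  ]
}}

```text
t: 7.08
tool_pos: [0.5128, 0.2317, 0.109]
orientation: [0.727, 1.446, -0.728]
force: [0.5, -0.0, -0.7]
opening: 0.0003
```

>>> {"name": "apply_moves", "arguments": {
  "series": [
    {"jaw":1,"linear":[0.03,0,0],"roll":0.35},
    {"jaw":1,"linear":[0.06,0,0],"roll":0.7},
    {"jaw":1,"linear":[0.09,0,0],"roll":1},
    {"jaw":1,"linear":[0.115,0,0],"roll":1},
    {"jaw":1,"linear":[0.115,0,0],"roll":1},
    {"jaw":1,"linear":[0.115,0,0],"roll":1}
  ]
}}

```text
t: 7.82
tool_pos: [0.5132, 0.2318, 0.0406]
orientation: [1.122, 1.262, -1.122]
force: [-0.3, -0.4, 0.0]
opening: 0.0004
```

>>> {"name": "apply_moves", "arguments": {
  "series": [
    {"jaw":1,"linear":[0.0033,0,0],"roll":0},
    {"jaw":1,"linear":[0.0066,0,0],"roll":0},
    {"jaw":1,"linear":[0.0066,0,0],"roll":0}
  ]
}}

```text
t: 8.2
tool_pos: [0.5132, 0.2318, 0.0367]
orientation: [1.122, 1.262, -1.122]
force: [0.0, 0.4, -1.1]
opening: 0.0004
```

Run:
```python
from m import *
plan([[*tw(-.026,.034),.0495-.022]],6.85)
print(read_state()["wrist_torque"])
```

```text
t 8.2 p [0.5132 0.2318 0.0367] yawY 6.75 x [ 2.e-04 -2.e-04 -1.e+00] F [ 0.02  0.39 -1.09] op 0.0004 q6 0.216
dyaw 0.1 roll -0.0033
[0.5126 0.2316 0.0275] lin [ 0.0153 -0.0009  0.0003]
[-0.05393812  0.01600184 -0.0268627 ]
```

>>> {"name": "apply_moves", "arguments": {
  "series": [
    {"jaw":1,"linear":[0.0033,0,0],"roll":0},
    {"jaw":1,"linear":[0.005,0,0],"roll":0},
    {"jaw":1,"linear":[0.005,0,0],"roll":0}
  ]
}}

```text
t: 8.57
tool_pos: [0.513, 0.2317, 0.0335]
orientation: [1.122, 1.262, -1.122]
force: [0.6, -0.3, -1.1]
opening: 0.0004
```

>>> {"name": "apply_moves", "arguments": {
  "series": [
    {"jaw":1,"linear":[0.0033,0,0],"roll":0},
    {"jaw":1,"linear":[0.0033,0,0],"roll":0}
  ]
}}

```text
t: 8.82
tool_pos: [0.5132, 0.2318, 0.0316]
orientation: [1.122, 1.262, -1.122]
force: [-0.0, -0.6, 1.6]
opening: 0.0005
```

>>> {"name": "apply_moves", "arguments": {
  "series": [
    {"jaw":1,"linear":[0.0033,0,0],"roll":0},
    {"jaw":1,"linear":[0.0033,0,0],"roll":0}
  ]
}}

```text
t: 9.07
tool_pos: [0.5133, 0.2318, 0.0297]
orientation: [1.122, 1.262, -1.122]
force: [-0.8, 0.3, 2.9]
opening: -0.0001
```

Contact comes at a reading of about 0.0327, so the offset is about 22 mm. Pressing fully.

>>> {"name": "apply_moves", "arguments": {
  "series": [
    {"jaw":1,"linear":[0.0025,0,0],"roll":0},
    {"jaw":1,"linear":[0.004,0,0],"roll":0},
    {"jaw":1,"linear":[0.004,0,0],"roll":0}
  ]
}}

```text
t: 9.45
tool_pos: [0.5134, 0.2319, 0.0281]
orientation: [1.122, 1.262, -1.122]
force: [-5.4, -0.5, 10.6]
opening: 0.0005
```

>>> {"name": "apply_moves", "arguments": {
  "series": [
    {"jaw":1,"linear":[-0.02,0,0],"roll":0},
    {"jaw":1,"linear":[-0.03,0,0],"roll":0},
    {"jaw":1,"linear":[-0.03,0,0.0567],"roll":0},
    {"jaw":1,"linear":[-0.03,0,0.0567],"roll":0},
    {"jaw":1,"linear":[-0.03,0,0.0567],"roll":0}
  ]
}}

```text
t: 10.07
tool_pos: [0.5173, 0.1983, 0.0461]
orientation: [1.123, 1.262, -1.122]
force: [-0.6, 0.1, 0.3]
opening: 0.0003
```

Run:
```python
from m import *
plan([[*tw(-.026,y),z] for y in(0,-.034) for z in(.044,.036,.028)],6.85)
```

```text
t 10.07 p [0.5173 0.1983 0.0461] yawY 6.72 x [ 3.e-04  1.e-04 -1.e+00] F [-0.63  0.1   0.27] op 0.0003 q6 0.156
dyaw 0.13 roll -0.0044
[0.5167 0.1978 0.044 ] lin [ 0.0035 -0.0011  0.0006]
[0.5167 0.1978 0.036 ] lin [ 0.0169 -0.0011  0.0006]
[0.5167 0.1978 0.028 ] lin [ 0.0302 -0.0011  0.0006]
[0.5207 0.164  0.044 ] lin [ 0.0035 -0.001   0.0573]
[0.5207 0.164  0.036 ] lin [ 0.0169 -0.001   0.0573]
[0.5207 0.164  0.028 ] lin [ 0.0302 -0.001   0.0573]
```

>>> {"name": "apply_moves", "arguments": {
  "series": [
    {"jaw":1,"linear":[0.012,-0.001,0.0005],"roll":0},
    {"jaw":1,"linear":[0.022,-0.001,0.0005],"roll":0},
    {"jaw":1,"linear":[0.027,-0.001,0.0005],"roll":0},
    {"jaw":1,"linear":[0.031,-0.001,0.0005],"roll":0},
    {"jaw":1,"linear":[0.031,-0.001,0.0005],"roll":0}
  ]
}}

```text
t: 10.7
tool_pos: [0.5163, 0.1983, 0.0282]
orientation: [1.122, 1.263, -1.122]
force: [-5.9, 0.6, 9.3]
opening: 0.0005
```

Middle key is fully down (9 N, z 0.0282). On to the right key.

>>> {"name": "apply_moves", "arguments": {
  "series": [
    {"jaw":1,"linear":[-0.02,0,0],"roll":0},
    {"jaw":1,"linear":[-0.03,0,0],"roll":0},
    {"jaw":1,"linear":[-0.03,0,0.0567],"roll":0},
    {"jaw":1,"linear":[-0.03,0,0.0567],"roll":0},
    {"jaw":1,"linear":[-0.015,0,0.0567],"roll":0},
    {"jaw":1,"linear":[-0.007,0,0.0567],"roll":0},
    {"jaw":1,"linear":[-0.003,0,0.0567],"roll":0},
    {"jaw":1,"linear":[0.001,0,0.0567],"roll":0},
    {"jaw":1,"linear":[0.001,0,0.0567],"roll":0}
  ]
}}

```text
t: 11.82
tool_pos: [0.5199, 0.1649, 0.0282]
orientation: [1.122, 1.264, -1.123]
force: [-6.8, -1.6, 9.9]
opening: 0.0006
```

Run:
```python
from m import *
plan([[*tw(-.026,-.034),.0275]],6.85)
```

```text
t 11.82 p [0.5199 0.1649 0.0282] yawY 6.76 x [-1.5e-03  5.0e-04 -1.0e+00] F [-6.83 -1.6   9.94] op 0.0006 q6 0.094
dyaw 0.09 roll -0.003
[0.5207 0.164  0.0275] lin [0.0011 0.0012 0.0016]
```

>>> {"name": "apply_moves", "arguments": {
  "series": [
    {"jaw":1,"linear":[-0.03,0,0],"roll":0},
    {"jaw":-1,"linear":[-0.1,0,0],"roll":0},
    {"jaw":-1,"linear":[-0.18,0,0],"roll":0},
    {"jaw":-1,"linear":[-0.18,0,0.08],"roll":-0.15},
    {"jaw":-1,"linear":[-0.18,0,0.16],"roll":-0.3},
    {"jaw":-1,"linear":[-0.18,0,0.24],"roll":-0.45},
    {"jaw":-1,"linear":[-0.18,0,0.3],"roll":-0.53},
    {"jaw":-1,"linear":[-0.18,0,0.3],"roll":-0.53}
  ]
}}

```text
t: 12.82
tool_pos: [0.5417, -0.0161, 0.137]
orientation: [0.915, 1.37, -0.916]
force: [-0.3, 0.9, -0.7]
opening: 0.0663
```

Run:
```python
from m import *
ct=cam("top")
h=[(350,224),(397.11,202.67),(364,254.5),(411,232.8)];o=[(372.51,243.81),(385.06,237.98),(397.6,232.4)]
mod=[FL,FR,NL,NR,(-.026,.034),(-.026,0),(-.026,-.034)]
t,th,R,r=fit2(mod,[ray(ct,u,.0055) for u in h+o]);print("plate",t.round(4),np.degrees(th).round(2),r.round(2))
cs=cam("scene");t2,th2,_,r=fit2(mod[4:],[ray(cs,u,.0055) for u in[(281,161.44),(268.17,160.33),(255.17,159.21)]]);print("scene",t2.round(4),np.degrees(th2).round(2),r.round(2))
hc=(t+t2)/2+R@[.02,0];print(hc)
plan([[*hc,.04],[*hc,-.012]],np.degrees(th))
```

```text
plate [ 0.5127 -0.1757] 22.89 [0.17 0.31 0.05 0.25 0.05 0.26 0.22]
scene [ 0.5134 -0.1771] 22.04 [0.01 0.2  0.19]
[ 0.53145276 -0.16860363]
t 12.93 p [ 0.5414 -0.0137  0.1366] yawY 22.58 x [-1.e-03  9.e-04 -1.e+00] F [-0.08  0.28  0.31] op 0.0739 q6 -0.515
dyaw 0.31 roll -0.0105
[ 0.5315 -0.1686  0.04  ] lin [ 0.1609 -0.1144  0.2322]
[ 0.5315 -0.1686 -0.012 ] lin [ 0.2475 -0.1143  0.2323]
```

>>> {"name": "apply_moves", "arguments": {
  "series": [
    {"jaw":-1,"linear":[0.0,-0.05,0.1],"roll":-0.01},
    {"jaw":-1,"linear":[0.0,-0.1,0.2],"roll":-0.01},
    {"jaw":-1,"linear":[0.06,-0.1144,0.2322],"roll":-0.01},
    {"jaw":-1,"linear":[0.13,-0.1144,0.2322],"roll":-0.01},
    {"jaw":-1,"linear":[0.18,-0.1144,0.2322],"roll":-0.01},
    {"jaw":-1,"linear":[0.19,-0.1144,0.2322],"roll":-0.01},
    {"jaw":-1,"linear":[0.19,-0.1144,0.2322],"roll":-0.01}
  ]
}}

```text
t: 13.8
tool_pos: [0.532, -0.1678, 0.0232]
orientation: [0.91, 1.373, -0.909]
force: [0.3, -0.4, 1.0]
opening: 0.0929
```

Run:
```python
from m import *
hc=[.5315,-.1686]
plan([[*hc,.0],[*hc,-.011]],22.7)
c=cam("scene","g.png");cv2.imwrite("pics/gc.png",cv2.resize(c[0][90:220,200:330],None,fx=4,fy=4))
```

```text
t 13.8 p [ 0.532  -0.1678  0.0232] yawY 22.94 x [-7.e-04  9.e-04 -1.e+00] F [ 0.31 -0.44  0.96] op 0.0929 q6 -0.798
dyaw -0.24 roll 0.0079
[ 0.5315 -0.1686  0.    ] lin [ 0.0387 -0.0012  0.001 ]
[ 0.5315 -0.1686 -0.011 ] lin [ 0.057  -0.0012  0.001 ]
```

View pics/gc.png

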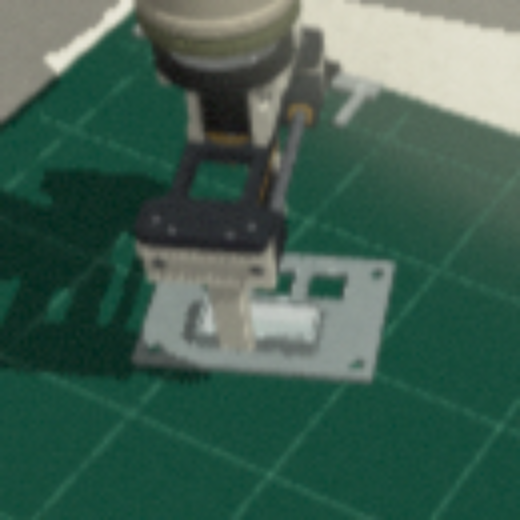

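The front finger stands over the hood's far side at about (235,330), with the hood centre at (258,320), as expected. Descend, checking that it reaches depth, then close.

>>> {"name": "apply_moves", "arguments": {
  "series": [
    {"jaw":-1,"linear":[0.02,-0.001,0.001],"roll":0},
    {"jaw":-1,"linear":[0.04,-0.001,0.001],"roll":0},
    {"jaw":-1,"linear":[0.05,-0.001,0.001],"roll":0},
    {"jaw":-1,"linear":[0.055,-0.001,0.001],"roll":0},
    {"jaw":-1,"linear":[0.055,-0.001,0.001],"roll":0}
  ]
}}

```text
t: 14.48
tool_pos: [0.5321, -0.169, -0.0092]
orientation: [0.91, 1.372, -0.909]
force: [-0.0, -0.3, 1.0]
opening: 0.093
```

>>> {"name": "apply_moves", "arguments": {
  "series": [
    {"jaw":1,"linear":[0,0,0],"roll":0},
    {"jaw":1,"linear":[0,0,0],"roll":0},
    {"jaw":1,"linear":[0,0,0],"roll":0},
    {"jaw":1,"linear":[0,0,0],"roll":0},
    {"jaw":1,"linear":[0,0,0],"roll":0},
    {"jaw":1,"linear":[0,0,0],"roll":0},
    {"jaw":1,"linear":[0,0,0],"roll":0},
    {"jaw":1,"linear":[0,0,0],"roll":0},
    {"jaw":1,"linear":[0,0,0],"roll":0}
  ],
  "force": 35
}}

```text
t: 15.6
tool_pos: [0.5321, -0.169, -0.0093]
orientation: [0.91, 1.372, -0.909]
force: [-0.3, 0.3, 0.2]
opening: 0.0354
```

Opening is 35.4 mm, so the hood is gripped. Lift.

>>> {"name": "apply_moves", "arguments": {
  "series": [
    {"jaw":1,"linear":[-0.02,0,0],"roll":0},
    {"jaw":1,"linear":[-0.06,0,0],"roll":0},
    {"jaw":1,"linear":[-0.11,0,0],"roll":0},
    {"jaw":1,"linear":[-0.16,0,0],"roll":0},
    {"jaw":1,"linear":[-0.2,0,0],"roll":0},
    {"jaw":1,"linear":[-0.2,0,0],"roll":0}
  ]
}}

```text
t: 16.35
tool_pos: [0.534, -0.1699, 0.1139]
orientation: [0.91, 1.367, -0.908]
force: [-0.5, -0.9, -2.1]
opening: 0.0354
```

Run:
```python
from m import *
# plate centre->TCP when gripped: use TCP at hood centre in plate x; y offset kept
g=[*tw(.02,0),.09]
plan([g],6.85)
```

```text
t 16.35 p [ 0.534  -0.1699  0.1139] yawY 22.93 x [ 0.0052 -0.0016 -1.    ] F [-0.53 -0.89 -2.1 ] op 0.0354 q6 -0.8
dyaw -16.08 roll 0.5359
[0.5624 0.2033 0.09  ] lin [ 0.039   0.2857 -0.5545]
```

>>> {"name": "apply_moves", "arguments": {
  "series": [
    {"jaw":1,"linear":[0,0.012,-0.023],"roll":0.03},
    {"jaw":1,"linear":[0,0.04,-0.075],"roll":0.08},
    {"jaw":1,"linear":[0,0.075,-0.145],"roll":0.15},
    {"jaw":1,"linear":[0,0.11,-0.215],"roll":0.22},
    {"jaw":1,"linear":[0,0.145,-0.285],"roll":0.3},
    {"jaw":1,"linear":[0,0.18,-0.355],"roll":0.36},
    {"jaw":1,"linear":[0,0.215,-0.42],"roll":0.42},
    {"jaw":1,"linear":[0,0.25,-0.48],"roll":0.48},
    {"jaw":1,"linear":[0,0.272,-0.53],"roll":0.52},
    {"jaw":1,"linear":[0,0.283,-0.55],"roll":0.536},
    {"jaw":1,"linear":[0,0.2857,-0.5545],"roll":0.536},
    {"jaw":1,"linear":[0,0.2857,-0.5545],"roll":0.536},
    {"jaw":1,"linear":[0,0.2857,-0.5545],"roll":0.536}
  ]
}}

```text
t: 17.98
tool_pos: [0.5624, 0.2022, 0.1134]
orientation: [1.122, 1.258, -1.119]
force: [0.8, -0.4, -0.6]
opening: 0.0354
```

Run:
```python
from m import *
plan([[*tw(.02,0),.06]],6.85)
w=[]
for n,o in(("top",(170,170)),("scene",(330,140))):
    c=cam(n,"h_"+n+".png"); w.append(cv2.resize(c[0][o[1]:o[1]+120,o[0]:o[0]+120],(395,395),interpolation=0))
cv2.imwrite("pics/hc.png",np.hstack(w))
```

```text
t 17.98 p [0.5624 0.2022 0.1134] yawY 6.78 x [ 0.0051 -0.0019 -1.    ] F [ 0.77 -0.39 -0.59] op 0.0354 q6 0.144
dyaw 0.07 roll -0.0023
[0.5624 0.2033 0.06  ] lin [ 0.0889 -0.0003 -0.002 ]
```

View pics/hc.png

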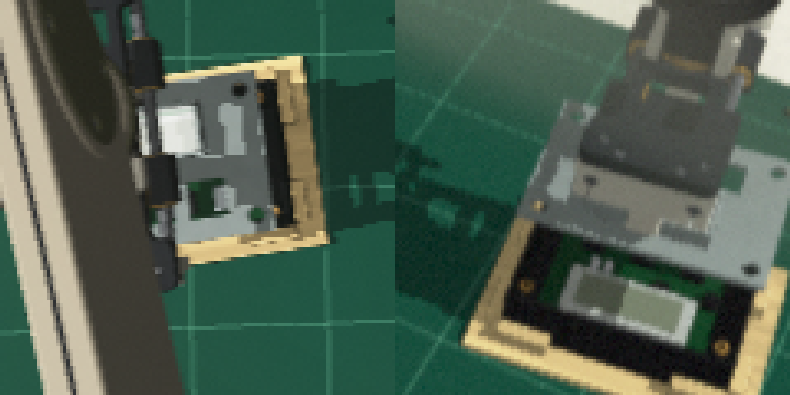

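The plate is held level and the right way round, with the hood on the far side. The far right hole in the top view is at about (242,197) and the near right at (248,235). In the scene view, far left is at about (438,222) and far right at (373.5,202). I'll lower part way and measure the holes numerically.

>>> {"name": "apply_moves", "arguments": {
  "series": [
    {"jaw":1,"linear":[0.02,0,-0.001],"roll":0},
    {"jaw":1,"linear":[0.045,0,-0.002],"roll":0},
    {"jaw":1,"linear":[0.065,0,-0.002],"roll":0},
    {"jaw":1,"linear":[0.08,0,-0.002],"roll":0},
    {"jaw":1,"linear":[0.09,0,-0.002],"roll":0},
    {"jaw":1,"linear":[0.09,0,-0.002],"roll":0},
    {"jaw":1,"linear":[0.09,0,-0.002],"roll":0}
  ]
}}

```text
t: 18.95
tool_pos: [0.563, 0.2037, 0.0601]
orientation: [1.123, 1.257, -1.118]
force: [0.7, -1.3, -0.4]
opening: 0.0355
```

```bash
cat > v.py <<'E'
from m import *
def darkc(c,uv,r=5):
    G=cv2.cvtColor(c[0],cv2.COLOR_BGR2GRAY).astype(float)
    for _ in range(6):
        yy,xx=np.mgrid[:400,:640]; d=np.hypot(xx-uv[0],yy-uv[1]); W=d<r
        ref=np.median(G[(d>=r-1)&(d<r+1)]); w=np.where(W,np.clip(ref-12-G,0,None),0); 
        if w.sum()<1: return None
        uv=np.array([(w*xx).sum(),(w*yy).sum()])/w.sum()
    return uv,w.sum(),ref
def measure(under_off=.0123):
    s=read_state();R=Ro.from_rotvec(s["orientation"]).as_matrix();p=s["tool_pos"]
    plan([],6.85); zu=p[2]+under_off; th=np.arctan2(R[1,1],R[0,1])
    Rz=np.array([[np.cos(th),-np.sin(th)],[np.sin(th),np.cos(th)]]); pc=p[:2]-Rz@[.02,0]
    out={}
    for n in("top","scene"):
        c=cam(n,f"m{int(s['t']*100)}_{n}.png"); out[n]=c
        for nm,m in zip(("FL","FR","NL","NR"),(FL,FR,NL,NR)):
            e=[*(pc+Rz@m),zu+.002]; q=proj(c,e); d=darkc(c,q)
            if d is None: print(n,nm,q.round(1),None); continue
            X=ray(c,d[0],zu+.002)[:2]; v=R[:2,:2]*0
            dw=X-tw(*m); cT,sT=np.cos(TY),np.sin(TY); loc=[cT*dw[0]+sT*dw[1],-sT*dw[0]+cT*dw[1]]
            print(n,nm,"pred",q.round(1),"seen",d[0].round(2),"w",int(d[1]),"ref",int(d[2]),"err timer-frame mm",(np.array(loc)*1e3).round(2))
    return out
E
python3 -c "
from v import *
measure()"
```

```text
t 18.95 p [0.563  0.2037 0.0601] yawY 6.79 x [ 0.0062 -0.0014 -1.    ] F [ 0.71 -1.34 -0.43] op 0.0355 q6 0.146
dyaw 0.06 roll -0.0021
top FL pred [189.7 205.7] seen [186.61 206.48] w 1836 ref 190 err timer-frame mm [0.01 7.48]
top FR pred [245.9 197.7] seen [245.43 197.71] w 652 ref 94 err timer-frame mm [0.73 1.44]
top NL pred [194.4 241.7] seen [193.64 241.48] w 1961 ref 192 err timer-frame mm [1.38 2.06]
top NR pred [250.8 233.4] seen [250.22 233.95] w 437 ref 97 err timer-frame mm [-0.32  1.93]
scene FL pred [431.7 238.1] seen [431.35 241.19] w 1908 ref 144 err timer-frame mm [8.5  1.19]
scene FR pred [370.7 219.2] seen [370.84 219.72] w 353 ref 87 err timer-frame mm [1.89 0.96]
scene NL [439.9 209.1] None
scene NR pred [381.9 192.2] seen [381.83 192.11] w 18 ref 90 err timer-frame mm [0.51 0.26]
```

>>> {"name": "apply_moves", "arguments": {
  "series": [
    {"jaw":1,"linear":[0.006,-0.001,0.002],"roll":0},
    {"jaw":1,"linear":[0.013,-0.001,0.002],"roll":0},
    {"jaw":1,"linear":[0.018,-0.001,0.002],"roll":0},
    {"jaw":1,"linear":[0.021,-0.001,0.002],"roll":0},
    {"jaw":1,"linear":[0.021,-0.001,0.002],"roll":0},
    {"jaw":1,"linear":[0.021,-0.001,0.002],"roll":0}
  ]
}}

```text
t: 19.8
tool_pos: [0.5628, 0.2025, 0.0477]
orientation: [1.123, 1.257, -1.118]
force: [0.3, 0.5, -1.4]
opening: 0.0356
```

Run:
```python
from v import *
o=measure()
w=[]
for n,m in (("top",FR),("top",NR),("scene",FL),("scene",FR),("scene",NR),("scene",NL)):
    q=proj(o[n],[*tw(*m),.058]).round().astype(int); w.append(cv2.resize(o[n][0][q[1]-11:q[1]+11,q[0]-11:q[0]+11],(264,264),interpolation=0))
cv2.imwrite("pics/f.png",np.vstack([np.hstack(w[:3]),np.hstack(w[3:])]))
```

```text
t 19.8 p [0.5628 0.2025 0.0477] yawY 6.79 x [ 0.0065 -0.0013 -1.    ] F [ 0.33  0.54 -1.42] op 0.0356 q6 0.144
dyaw 0.06 roll -0.0021
top FL pred [191.8 206. ] seen [190.43 206.56] w 1789 ref 190 err timer-frame mm [-0.32  2.44]
top FR pred [247.3 198.1] seen [251.9  197.97] w 1197 ref 96 err timer-frame mm [ -0.9  -11.46]
top NL pred [196.5 241.5] seen [197.22 241.4 ] w 1866 ref 190 err timer-frame mm [ 0.36 -2.51]
top NR pred [252.1 233.4] seen [256.79 232.21] w 1157 ref 95 err timer-frame mm [  1.4  -11.76]
scene FL pred [429.9 241.4] seen [426.63 250.22] w 506 ref 42 err timer-frame mm [24.25 -2.37]
scene FR pred [369.6 222.5] seen [369.87 222.72] w 319 ref 89 err timer-frame mm [ 0.52 -0.31]
scene NL [438.1 212.5] None
scene NR pred [380.7 195.6] seen [380.9  195.11] w 107 ref 90 err timer-frame mm [-1.36 -0.93]
```

View pics/f.png

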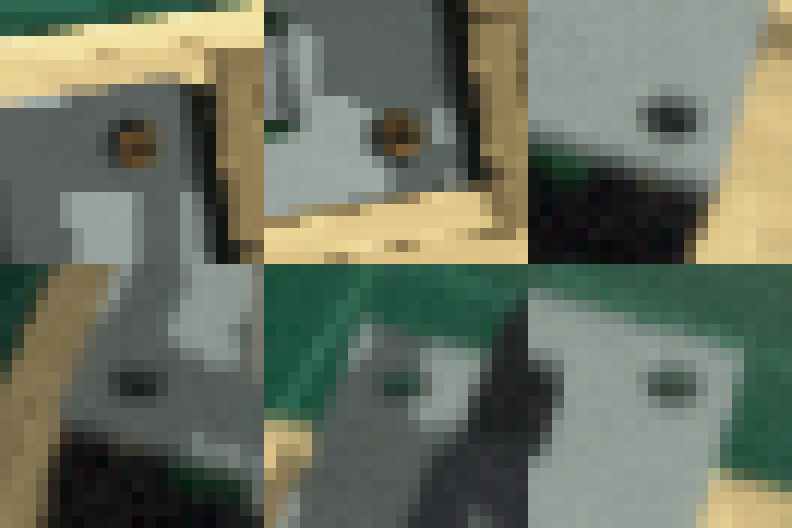

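The tiles show all four holes clearly, with brass through both right-hand holes in the top view. I'll refine the centroids with a tight mask.

```bash
cat > w.py <<'E'
from m import *
import glob
def holes(c,n,zu):
    TCn={"top":np.array([.5423,.2015]),"scene":np.array([.5428,.2003])}[n]
    h=cv2.cvtColor(c[0],cv2.COLOR_BGR2HSV).astype(int); yy,xx=np.mgrid[:400,:640]; G=cv2.cvtColor(c[0],cv2.COLOR_BGR2GRAY).astype(float)
    cT,sT=np.cos(TY),np.sin(TY); res=[]
    for nm,m in zip(("FL","FR","NL","NR"),(FL,FR,NL,NR)):
        if n=="top" and nm[1]=="L": continue
        e=TCn+[cT*m[0]-sT*m[1],sT*m[0]+cT*m[1]]; uv=proj(c,[*e,zu+.002])
        for _ in range(5):
            d=np.hypot(xx-uv[0],yy-uv[1]); ref=np.median(G[(d>3)&(d<4.5)])
            sc=np.clip((ref-8-G)/40,0,1)+np.clip((h[...,1]-75)/60,0,1); w=np.where(d<3.6,np.clip(sc,0,1),0)
            uv=np.array([(w*xx).sum(),(w*yy).sum()])/w.sum()
        dw=ray(c,uv,zu+.002)[:2]-e; res.append([cT*dw[0]+sT*dw[1],-sT*dw[0]+cT*dw[1]])
        print(n,nm,uv.round(2),"area",w.sum().round(1),(np.array(res[-1])*1e3).round(2))
    print("  mean",(np.mean(res,0)*1e3).round(2))
E
python3 - <<'E'
from w import *
for n in("top","scene"): 
    c=cam(n,"f2"+n+".png")
    for zu in((.060,) if n=="top" else (.060,.062)): holes(c,n,zu)
E
```

```text
top FR [246.31 198.5 ] area 13.7 [-0.14  0.79]
top NR [251.77 233.86] area 18.9 [-0.54 -0.51]
  mean [-0.34  0.14]
scene FL [430.32 241.37] area 17.8 [-0.18  0.51]
scene FR [369.99 222.49] area 8.7 [-0.34  0.37]
scene NL [438.58 212.69] area 13.6 [0.31 0.93]
scene NR [380.59 195.78] area 4.6 [ 0.65 -0.36]
  mean [0.11 0.36]
scene FL [430.32 241.37] area 17.8 [1.39 0.43]
scene FR [369.99 222.49] area 8.7 [1.23 0.66]
scene NL [438.58 212.69] area 13.6 [2.11 0.85]
scene NR [380.6  195.79] area 4.5 [ 2.45 -0.04]
  mean [1.8  0.47]
```

Both views put every hole within 1 mm of its post. They also agree on an underside height of about 0.060, which is 11 mm above the posts. I'll check it is still, then hand in.

Run:
```python
from m import *
s=read_state(); read_camera("top"); r=read_state()
print((r["tool_pos"]-s["tool_pos"])*1e3,r["opening"],r["force"].round(2),abs(r["dq"]).max())
print(close_job())
```

```text
[-0.01887305 -0.00872706 -0.01969674] 0.035516307653564554 [ 0.56  0.09 -0.83] 0.0028207158688883767
the job is handed in; nothing more can be done
None
```

I pressed the three keys from left to right, each down to its stop at 9–11 N. Then I picked up the front plate by its hood and handed the job in at about 20 s, still holding the plate over the timer.

**Last checks**
- **Hole alignment:** each measured hole was within about 1 mm of its post. The scene camera saw all four holes. The top camera saw only the two right-hand ones, because the arm hid the left pair.
- **Height:** the underside was about 11 mm above the posts. This comes from the grasp height, and the two camera views agree with it to about 1 mm.
- **Level and steady:** the tool was tilted about 0.4° and the arm was practically still. I did not measure the plate's own tilt. The opening was 35.5 mm on the 36 mm hood.
- **Bystanders:** I never went near the dish, the screwdriver or the clock movement, but I did not measure them again at the end.

**What disagreed**
- **Fingertip height:** the real fingertips were about 22 mm higher than the reported TCP position. The camera images showed it, and pressing the first key confirmed it. I corrected all heights for this, after one descent to the left key that touched nothing.
- **Side force:** each key press also showed 5–7 N sideways at the stop. I did not explain this.

I viewed 12 pictures, the full allowance.

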